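# Sort look-alike sample jars by weight and close the storage box

## Robot

A 6-joint arm with a two-finger parallel gripper is mounted at the origin on the work surface. World frame = base frame: x ahead of the robot, y to its left, z up, the work surface at z = 0. Lengths are in m, angles in rad, forces in N, time in s.
With the tool pointing down it reaches from about 0.275 to 0.85 m from the base axis. Payload 5.2 kg.
Tool frame: the origin (TCP) lies where the fingers leave the gripper's body, on its centre line; the fingertips stand 73 mm ahead of it and the grasp point (between the pads) lies 54 mm ahead of it; z points along the fingers, x is the direction in which the jaws open and shut, and the axes are right-handed (so a half turn about z gives the same grasp; the last joint's range is limited). The gripper opens to 85 mm and grips with 20 to 120 N. Pads are 22 mm wide; open, the fingers measure 114 mm over their backs; the gripper's body (76 mm by 85 mm) begins 54 mm behind the grasp point. The pads swing forward as they close: fully open they stand 13 mm farther back than shut.
Start: joints at [1.108, 0.259, 1.535, -0, 1.348, -0.203], TCP at [0.141, 0.532, 0.304] pointing down, gripper open.
Joint ranges: [-3.14, 3.14], [-0.91, 2.08], [0.19, 2.58], [-1.22, 4.36], [0.22, 2.71], [-3.12, 3.12]. Speed limits (rad/s): [2.57, 2.57, 3.14, 3.14, 3.14, 3.14].

## Interface

Orientations are given as a rotation vector (axis times angle).
In Python, from rig import env, read_camera, get_calibration, recognise, silhouettes, spot_point gives the robot as it stands.
- The arm moves only by the tool apply_moves, never from a script. Its argument "rows" is a list that holds one entry, the list of rows, each a list of 7 numbers: the gripper command: -1 is fully open, 1 is shut, values between are in proportion, then the shift along the tool's x, y, z in mm, then the turn, a rotation vector about the tool's x, y, z in rad. In form: [[[grip, tx, ty, tz, wx, wy, wz], ...]]. A call has exactly 5 rows; each row is the pose to reach, as a shift and turn from the pose measured when the call began, along the tool's axes at that moment; what a row does not reach only later rows make up. A row lasts 1/12 s, in which the tool goes at most 41.7 mm and 7.16 degrees, less where a joint would pass 70% of its speed; a pose out of reach is approached as far as the arm can. A call with a gripper value outside its range is refused whole. The fingers move at their own pace and stop on an object; "grip_force" is the grip in N (left out, the last holds). Time passes only in rows, so rows that repeat a pose let the fingers close, or fill a call up. It gives the time, the measured TCP pose, the force and the opening at its end, in the units of the state.
- env.sense(): the state, without advancing time (a new reading comes with each control period).
- read_camera(name): name is "scene" or "top"; returns the picture (420x560x3 uint8, blue, green, red); there is no depth.
- get_calibration(name): a dict with "fx", "fy", "cx", "cy" (pixels), "world_from_camera" (4x4, takes a point from camera to world coordinates). Camera axes: x right, y up, looking along -z (the intrinsics and any distortion apply to the point x, -y, -z); pixel columns grow to the right and rows downward; lengths in m; the calibration is good to about 2 mm. A picture is of the moment at which its call begins. get_calibration takes no time and is no camera call.
- env.sign_off(): hands the job in, once; it reports no verdict.
Trained networks look in the newest picture that a camera, given by its name, has taken for a name from the list of things; names that differ only in an ending like _2 or _b are one class to them, and where a whole thing is asked for, a point or a joint stands for the part that bears it (a point fixed in the world has none). Each returns a list of dicts, best first, with "p" (0 to 1); they miss things now and then, are a little off and sometimes report something else, mostly with a low value. They report only what shows in the picture. A call takes as long as a camera call. They do not tell look-alikes from the thing itself.
- recognise(camera, query): "location" ([x, y, z] in m, in world coordinates, good to about 4 mm: the middle of the surface that is visible of it).
- silhouettes(camera, query): "region" (420x560 bool, what is visible of it).
- spot_point(camera, query): "location" ([x, y, z] in m, in world coordinates, good to about 4 mm: a listed point, or the origin of a listed thing).
The state is a dict: "time": time; "joint_pos": joint angles; "qd": joint speeds; "joint_torque": joint torques, N m; "tool_pos": TCP position; "eef_rot": TCP orientation; "contact_force": force on the tool from outside, world axes, zero at the start; "moment": the same for the moment, N m; "finger_gap": opening from 0.0 (shut) to 1.0 (fully open).
Only numpy, scipy, OpenCV 4.12 (cv2) and the standard library are available. Lean on these libraries where they do the work, as an engineer would, in place of code of your own. Each camera call takes 0.05 s, during which the arm holds its last target. There are 200 camera calls.

## Task

The black sample jars in the middle of the bench look alike, but some are full and some empty, and only their weight tells which. Lift each jar by its knob to feel it, stand the heavy ones side by side on the floor of the blue box and the light ones in the red tray in front of the robot, setting them down without dropping them, then put the loose blue lid on the box so that it sits fully home. Do not knock over or shove aside the white bowl and the clear beaker that stand among the jars.

Things in the scene. Friction and masses are not known exactly. Their poses are not given: they have to be found in the camera images.
- jar_a_mid (a point): sample jar A: black upright jar with a white band, 60 mm diameter and 55 mm high, with a white round knob fixed on its middle, 22 mm diameter and 36 mm high (55 to 91 mm above its underside), by which it is lifted. Point: the jar's axis, 45.5 mm up; z along it. All jars look the same; a full one weighs about 0.47 to 0.63 kg, an empty one about 0.12 to 0.16 kg. None at the start if absent.
- jar_b_mid (a point): sample jar B: black upright jar with a white band, 60 mm diameter and 55 mm high, with a white round knob fixed on its middle, 22 mm diameter and 36 mm high (55 to 91 mm above its underside), by which it is lifted. Point: the jar's axis, 45.5 mm up; z along it. All jars look the same; a full one weighs about 0.47 to 0.63 kg, an empty one about 0.12 to 0.16 kg. None at the start if absent.
- jar_c_mid (a point): sample jar C: black upright jar with a white band, 60 mm diameter and 55 mm high, with a white round knob fixed on its middle, 22 mm diameter and 36 mm high (55 to 91 mm above its underside), by which it is lifted. Point: the jar's axis, 45.5 mm up; z along it. All jars look the same; a full one weighs about 0.47 to 0.63 kg, an empty one about 0.12 to 0.16 kg. None at the start if absent.
- jar_d_mid (a point): sample jar D: black upright jar with a white band, 60 mm diameter and 55 mm high, with a white round knob fixed on its middle, 22 mm diameter and 36 mm high (55 to 91 mm above its underside), by which it is lifted. Point: the jar's axis, 45.5 mm up; z along it. All jars look the same; a full one weighs about 0.47 to 0.63 kg, an empty one about 0.12 to 0.16 kg. None at the start if absent.
- jar_e_mid (a point): sample jar E: black upright jar with a white band, 60 mm diameter and 55 mm high, with a white round knob fixed on its middle, 22 mm diameter and 36 mm high (55 to 91 mm above its underside), by which it is lifted. Point: the jar's axis, 45.5 mm up; z along it. All jars look the same; a full one weighs about 0.47 to 0.63 kg, an empty one about 0.12 to 0.16 kg. None at the start if absent.
- jar_f_mid (a point): sample jar F: black upright jar with a white band, 60 mm diameter and 55 mm high, with a white round knob fixed on its middle, 22 mm diameter and 36 mm high (55 to 91 mm above its underside), by which it is lifted. Point: the jar's axis, 45.5 mm up; z along it. All jars look the same; a full one weighs about 0.47 to 0.63 kg, an empty one about 0.12 to 0.16 kg. None at the start if absent.
- box: blue open storage box, fixed to the table; outside 280 (its x) by 126 (its y) by 112 mm high, walls 5 mm; inside 270 by 116 mm, its floor (a black liner) 8 mm above the table: room for three jars standing in a row along x. Origin: centre of its underside.
- tray: red tray, fixed to the table, with a low rim; 280 mm (its x) by 170 mm (its y) by 20 mm high, walls 5 mm, and its floor lies 8 mm above the table; the flat red edging round its foot is part of it. Another red tray with a white bowl in it, far to the side, is not meant. Origin: centre of its underside.
- box_liner: the black floor liner of the box (3 mm, top 8 mm above the table); it moves with the box. Same origin as the box.
- tray_liner: the floor liner of the red tray (3 mm, top 8 mm above the table). Same origin as the tray.
- lid_plate (a point): loose blue lid (0.25 kg): plate 286 (its x) by 132 (its y) by 6 mm with a 258 by 104 mm block 6 mm deep centred under it, which drops inside the box's walls (6 mm play each way) until the plate rests on the rim; either way round. At the start it lies on that block. Point: centre of the plate, 9 mm above the block's underside; 115 mm above the box's underside when seated. z: lid's upward normal.
- lid_handle (a point): white bar handle on the middle of the lid: 90 mm along the lid's x, 20 mm wide along its y, from 12 to 50 mm above the lid block's underside. Point: 32 mm above the block's underside, 23 mm above the point lid_plate.
- dish: bystander: white ceramic bowl, 68 mm diameter, 32 mm high, standing among the jars. Origin: centre of its underside.
- beaker: bystander: clear beaker, 60 mm diameter, 62 mm high, standing among the jars. Origin: centre of its underside.
Not all that is in view belongs to the job. What is shaped like the part that bears jar_e_mid but pink is not meant.

How it is judged:
At the end, for the whole second after the job is handed in: Every jar present stands upright (within 0.15 rad) and at rest, the heavy ones (pressing on the floor with over 3 N) in the box, the light ones in the tray; the lid lies level and at rest on the box's rim (centre within 13 mm, height 3 mm, turned under 0.12 rad) (((x of jar_a_mid in the frame of box between -0.11 and 0.11 m and y of jar_a_mid in the frame of box between -0.04 and 0.04 m and z of jar_a_mid in the frame of box between 0.045 and 0.062 m and contact force between jar_a and box_liner above 3 N) or (x of jar_a_mid in the frame of tray between -0.115 and 0.115 m and y of jar_a_mid in the frame of tray between -0.06 and 0.06 m and z of jar_a_mid in the frame of tray between 0.045 and 0.062 m and contact force between jar_a and tray_liner below 3 N)) and angle between each of jar_a_mid, jar_b_mid, jar_c_mid, jar_d_mid, jar_e_mid, jar_f_mid's own z axis and vertical below 0.15 rad and linear speed of each of jar_a, jar_b, jar_c, jar_d, jar_e, jar_f, lid below 0.03 m/s and ((x of jar_b_mid in the frame of box between -0.11 and 0.11 m and y of jar_b_mid in the frame of box between -0.04 and 0.04 m and z of jar_b_mid in the frame of box between 0.045 and 0.062 m and contact force between jar_b and box_liner above 3 N) or (x of jar_b_mid in the frame of tray between -0.115 and 0.115 m and y of jar_b_mid in the frame of tray between -0.06 and 0.06 m and z of jar_b_mid in the frame of tray between 0.045 and 0.062 m and contact force between jar_b and tray_liner below 3 N)) and ((x of jar_c_mid in the frame of box between -0.11 and 0.11 m and y of jar_c_mid in the frame of box between -0.04 and 0.04 m and z of jar_c_mid in the frame of box between 0.045 and 0.062 m and contact force between jar_c and box_liner above 3 N) or (x of jar_c_mid in the frame of tray between -0.115 and 0.115 m and y of jar_c_mid in the frame of tray between -0.06 and 0.06 m and z of jar_c_mid in the frame of tray between 0.045 and 0.062 m and contact force between jar_c and tray_liner below 3 N)) and ((x of jar_d_mid in the frame of box between -0.11 and 0.11 m and y of jar_d_mid in the frame of box between -0.04 and 0.04 m and z of jar_d_mid in the frame of box between 0.045 and 0.062 m and contact force between jar_d and box_liner above 3 N) or (x of jar_d_mid in the frame of tray between -0.115 and 0.115 m and y of jar_d_mid in the frame of tray between -0.06 and 0.06 m and z of jar_d_mid in the frame of tray between 0.045 and 0.062 m and contact force between jar_d and tray_liner below 3 N)) and ((x of jar_e_mid in the frame of box between -0.11 and 0.11 m and y of jar_e_mid in the frame of box between -0.04 and 0.04 m and z of jar_e_mid in the frame of box between 0.045 and 0.062 m and contact force between jar_e and box_liner above 3 N) or (x of jar_e_mid in the frame of tray between -0.115 and 0.115 m and y of jar_e_mid in the frame of tray between -0.06 and 0.06 m and z of jar_e_mid in the frame of tray between 0.045 and 0.062 m and contact force between jar_e and tray_liner below 3 N)) and ((x of jar_f_mid in the frame of box between -0.11 and 0.11 m and y of jar_f_mid in the frame of box between -0.04 and 0.04 m and z of jar_f_mid in the frame of box between 0.045 and 0.062 m and contact force between jar_f and box_liner above 3 N) or (x of jar_f_mid in the frame of tray between -0.115 and 0.115 m and y of jar_f_mid in the frame of tray between -0.06 and 0.06 m and z of jar_f_mid in the frame of tray between 0.045 and 0.062 m and contact force between jar_f and tray_liner below 3 N)) and x of lid_plate in the frame of box between -0.013 and 0.013 m and y of lid_plate in the frame of box between -0.013 and 0.013 m and z of lid_plate in the frame of box between 0.112 and 0.118 m and angle between lid_plate's own z axis and vertical below 0.03 rad and angle between the x axis of lid_plate and the x axis of box, either way round below 0.12 rad); the robot touches nothing.
It fails at once if a jar is dropped: it falls faster than 0.5 m/s out of the fingers, more than 25 mm above the table ((height (world z) of jar_a_mid above 0.07 m and linear speed of jar_a above 0.5 m/s and contact force between the fingers and jar_a below 0.05 N) or (height (world z) of jar_b_mid above 0.07 m and linear speed of jar_b above 0.5 m/s and contact force between the fingers and jar_b below 0.05 N) or (height (world z) of jar_c_mid above 0.07 m and linear speed of jar_c above 0.5 m/s and contact force between the fingers and jar_c below 0.05 N) or (height (world z) of jar_d_mid above 0.07 m and linear speed of jar_d above 0.5 m/s and contact force between the fingers and jar_d below 0.05 N) or (height (world z) of jar_e_mid above 0.07 m and linear speed of jar_e above 0.5 m/s and contact force between the fingers and jar_e below 0.05 N) or (height (world z) of jar_f_mid above 0.07 m and linear speed of jar_f above 0.5 m/s and contact force between the fingers and jar_f below 0.05 N)).
It fails at once if the white bowl or the clear beaker is tipped over or shoved more than 80 mm (angle between any of dish, beaker's own z axis and vertical above 0.7 rad or distance of any of dish, beaker from where it was at the start of the episode above 0.08 m).
Of jar_a, jar_b, jar_c, jar_d, jar_e, jar_f only 4 to 5 are there at a start; the rules pass over those that are not, and their reading is None.
At some moment in a run one of jar_a, jar_b, jar_c, jar_d, jar_e, jar_f, lid may be knocked a few centimetres aside while the robot is not near it.
It also fails if it takes over 210 s, if anything falls off the work surface, if the arm or the gripper's body presses on something with over 40 N, if the wrist force passes 120 N, or if a joint passes its speed limit or range.

## Working session

There is one attempt and no reset: what is moved stays moved. The work goes in short steps, Python scripts to look and compute and a tool call to move; the robot and the scene stay as the last step left them, time stands still between calls to the robot, and variables do not carry over. Pictures are saved under pics/ and viewed, about 12 in all and at most 16, crops included, and the job is handed in when it is done.

Besides the shell and the picture viewer there is one more tool, called after "Emit:" as name([rows], argument=value, ...), one row to a line, values as JSON. apply_moves: Moves the arm, as the interface text tells. Its arguments: {"type":"object","properties":{"rows":{"type":"array"},"grip_force":{"type":"number"}},"required":["rows"]}

```bash
mkdir -p pics; cat > h.py <<'E'
import numpy as np, cv2
from rig import env, read_camera, get_calibration, recognise, silhouettes, spot_point
from scipy.spatial.transform import Rotation as R
def show(l,n=8):
    for d in l[:n]: print('  ',round(d['p'],2),np.round(d['location'],3))
E
python3 - <<'E'
from h import *
a=read_camera('scene');b=read_camera('top')
cv2.imwrite('pics/s0.png',a);cv2.imwrite('pics/t0.png',b)
for q in ['jar_a_mid','box','tray','lid_plate','lid_handle','dish','beaker']:
    for c in ['top','scene']:
        print(q,c);show(spot_point(c,q))
s=env.sense();print({k:np.round(v,3) for k,v in s.items()})
E
```

```text
jar_a_mid top
   0.59 [ 0.441 -0.06   0.052]
jar_a_mid scene
   0.94 [ 0.436 -0.053  0.048]
box top
   0.73 [ 0.517 -0.374  0.001]
box scene
   0.74 [ 0.52  -0.368 -0.   ]
tray top
   0.75 [0.501 0.352 0.004]
tray scene
   0.67 [ 0.497  0.354 -0.003]
   0.32 [ 0.426 -0.167  0.047]
lid_plate top
   0.72 [0.686 0.015 0.006]
lid_plate scene
   0.82 [0.692 0.015 0.008]
lid_handle top
   0.74 [0.686 0.017 0.032]
   0.67 [0.498 0.353 0.002]
lid_handle scene
   0.58 [0.685 0.014 0.035]
dish top
   0.68 [ 0.52  -0.168 -0.   ]
dish scene
   0.56 [ 0.522 -0.175 -0.001]
beaker top
   0.62 [0.424 0.158 0.   ]
beaker scene
   0.57 [0.432 0.16  0.001]
   0.45 [0.687 0.017 0.036]
{'time': np.float64(0.8), 'joint_pos': array([ 1.108,  0.259,  1.535,  0.   ,  1.348, -0.203]), 'qd': array([0.001, 0.   , 0.002, 0.   , 0.001, 0.001]), 'joint_torque': array([  0.   , -44.584, -29.09 ,  -0.   ,   0.   ,  -0.   ]), 'tool_pos': array([0.141, 0.532, 0.304]), 'eef_rot': array([-2.49 , -1.915, -0.   ]), 'contact_force': array([-0.262,  0.49 ,  0.36 ]), 'moment': array([-0.037,  0.007, -0.04 ]), 'finger_gap': np.float64(1.004)}
```

View pics/s0.png

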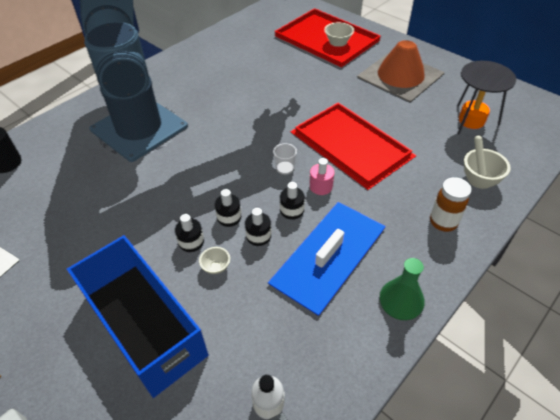

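View pics/t0.png

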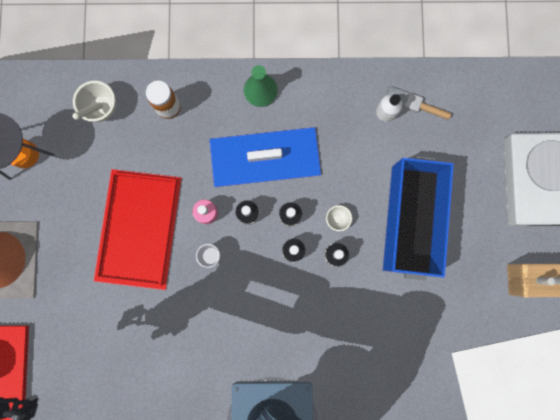

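The scene view shows four black jars, with knobs at about (186,220), (227,195), (257,215) and (292,188). The pink look-alike is at (322,180). In the top view the knobs are at about (247,211), (291,213), (294,250) and (339,254), the pink one at (204,211), the beaker at (208,256) and the bowl at (339,217).

```bash
cat >> h.py <<'E'
def px2w(c,uv,z):
    k=get_calibration(c);T=np.array(k['world_from_camera'])
    uv=np.atleast_2d(uv).astype(float)
    K=np.array([[k['fx'],0,k['cx']],[0,k['fy'],k['cy']],[0,0,1]])
    D=k.get('dist',k.get('distortion',None))
    p=cv2.undistortPoints(uv[:,None],K,None if D is None else np.array(D,float))[:,0]
    d=np.c_[p[:,0],-p[:,1],-np.ones(len(p))]@T[:3,:3].T
    o=T[:3,3];t=(z-o[2])/d[:,2]
    return o+d*t[:,None]
def knobs(img,boxp=None):
    """white knob tops in top image with black surround, table centre region"""
    hsv=cv2.cvtColor(img,cv2.COLOR_BGR2HSV)
    m=((hsv[...,2]>190)&(hsv[...,1]<60)).astype(np.uint8)
    n,l,st,ce=cv2.connectedComponentsWithStats(m)
    out=[]
    for i in range(1,n):
        if 20<st[i,4]<150:
            u,v=ce[i]; r=hsv[max(0,int(v)-14):int(v)+15,max(0,int(u)-14):int(u)+15,2]
            if (r<45).mean()>.2: out.append((u,v,st[i,4]))
    return out
def rect(c,mask,z):
    ct=max(cv2.findContours(mask.astype(np.uint8),cv2.RETR_EXTERNAL,cv2.CHAIN_APPROX_NONE)[0],key=cv2.contourArea)
    w=px2w(c,ct[:,0].astype(float),z)[:,:2]
    r=cv2.minAreaRect((w*1000).astype(np.float32))
    b=cv2.boxPoints(r);e=max([b[1]-b[0],b[2]-b[1]],key=np.linalg.norm)
    return np.round(r[0],1),np.round(r[1],1),round(float(np.degrees(np.arctan2(e[1],e[0]))),2)
E
python3 - <<'E'
from h import *
k=get_calibration('top');print({a:b for a,b in k.items()})
img=read_camera('top')
for u,v,a in knobs(img): print(round(u),round(v),a,np.round(px2w('top',[u,v],.091)[0],4))
for q,z in [('box',.112),('tray',.01),('lid_plate',.009),('lid_handle',.05)]:
    for d in silhouettes('top',q)[:2]: print(q,d['p'],rect('top',d['region'],z))
hsv=cv2.cvtColor(img,cv2.COLOR_BGR2HSV)
bl=(abs(hsv[...,0].astype(int)-112)<10)&(hsv[...,1]>170)&(hsv[...,2]>60)
n,l,st,ce=cv2.connectedComponentsWithStats(bl.astype(np.uint8))
for i in range(1,n):
    if st[i,4]>500: print('blue',st[i],rect('top',l==i,.112),rect('top',l==i,.012))
read_camera('scene')
for q in ['box','jar_a_mid','jar_b_mid']:
  for d in recognise('scene',q): print(q,d['p'],np.round(d['location'],3))
  for d in silhouettes('scene',q): print(q,d['p'],d['region'].sum())
E
```

```text
{'fx': 484.20628323496936, 'fy': 484.20628323496936, 'cx': 278.41608927247285, 'cy': 209.5467753258411, 'world_from_camera': array([[-0.00633298,  0.99433004, -0.1061493 ,  0.41057634],
       [-0.99997868, -0.00612802,  0.00225694, -0.01984996],
       [ 0.00159366,  0.10616133,  0.99434764,  1.28256585],
       [ 0.        ,  0.        ,  0.        ,  1.        ]])}
box 0.82 (array([ 516.2, -361. ]), array([154. , 299.9]), -6.88)
tray 0.94 (array([499.2, 347.8]), array([192. , 301.6]), -6.65)
lid_plate 0.83 (array([688.9,  13.3]), array([135.4, 290.7]), -84.01)
lid_handle 0.74 (array([681.1,  11.8]), array([131.7, 281. ]), -84.12)
lid_handle 0.6 (array([497.3, 337.1]), array([188.2, 291.4]), -7.47)
blue [ 210  128  110   58 4560] (array([667.2,  10.3]), array([117.9, 260.1]), -83.93) (array([689.1,  12.9]), array([128. , 282.3]), -83.93)
blue [ 384  159   69  118 3368] (array([ 518.3, -362.2]), array([146.5, 278.2]), -6.87) (array([ 527.6, -391.4]), array([159.1, 301.9]), -6.87)
box 0.56 [ 0.51  -0.366  0.014]
box 0.3 [0.434 0.158 0.041]
box 0.59 10972
jar_a_mid 0.61 [ 0.448 -0.066  0.058]
jar_a_mid 0.73 798
```

```bash
python3 - <<'E'
from h import *
img=cv2.imread('pics/t0.png')
a=cv2.resize(img[140:290,375:465],None,fx=4,fy=4,interpolation=cv2.INTER_CUBIC)
b=cv2.resize(img[190:280,185:361],None,fx=2.6,fy=2.6,interpolation=cv2.INTER_CUBIC)
o=np.zeros((600,360+b.shape[1]-18,3),np.uint8)[:, :800];o[:,:360]=a;o[:b.shape[0],360:]=b[:,:o.shape[1]-360]
cv2.imwrite('pics/crop.png',o)
hsv=cv2.cvtColor(img,cv2.COLOR_BGR2HSV)
for u,v in [(247,211),(291,213),(294,250),(339,254)]: print(hsv[v-6:v+7,u,2],hsv[v,u-6:u+7,2], hsv[v,u])
E
```

```text
[109 189 230 237 238 239 239 239 227 175 114  71  43] [148 229 240 240 241 240 239 237 222 150  74  40  35] [120   3 239]
[119 208 234 238 239 239 240 240 236 201 126  71  51] [ 83 166 234 241 241 240 240 239 237 217 130  48  34] [105   4 240]
[ 68 149 227 238 238 240 240 241 241 232 157  73  49] [ 71 157 233 240 240 241 240 240 238 228 164  80  42] [110   3 240]
[ 51 113 200 232 238 239 239 240 241 235 198 113  53] [134 201 236 241 240 239 239 239 238 225 165  84  39] [113   4 239]
```

View pics/crop.png

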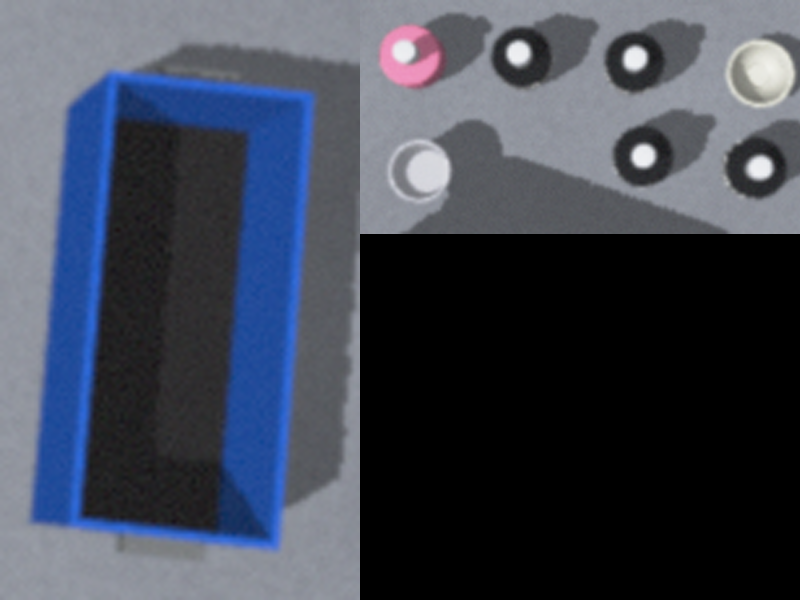

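The crop shows the box rim's outer corners at crop pixels (107,72), (315,93), (279,550) and (71,520), and four black jars, with the pink one separate.

```bash
sed -i 's/if (r<45).mean()>.2/if (r<62).mean()>.25/; s/20<st\[i,4\]<150/20<st[i,4]<130/' h.py
python3 - <<'E'
from h import *
img=cv2.imread('pics/t0.png')
for u,v,a in knobs(img): print(round(u),round(v),a,np.round(px2w('top',[u,v],.091)[0],4))
c=np.array([(107,72),(315,93),(279,550),(71,520)])/4-.375+[375,140]
w=px2w('top',c,.112)[:,:2]*1000
print(w.round(1),w.mean(0),cv2.minAreaRect(w.astype(np.float32)))
hsv=cv2.cvtColor(img,cv2.COLOR_BGR2HSV)
m=(hsv[...,1]<60)&(hsv[...,2]>200);m[:145]=0;m[166:]=0;m[:,:240]=0;m[:,290:]=0
print('handle',rect('top',m,.05))
m=((hsv[...,0]<8)|(hsv[...,0]>172))&(hsv[...,1]>150);m[:,:90]=0;m[:,190:]=0
print('tray',rect('top',m,.02),rect('top',m,.0))
E
```

```text
245 210 57 [0.537 0.059 0.091]
290 212 57 [ 0.5313 -0.052   0.091 ]
293 250 53 [ 0.4388 -0.0588  0.091 ]
338 254 59 [ 0.4271 -0.1686  0.091 ]
[[ 662.1 -325.8]
 [ 648.3 -453.3]
 [ 370.2 -419.2]
 [ 388.8 -295.1]] [ 517.35501227 -373.37100346] ((517.0082397460938, -372.64703369140625), (128.17076110839844, 280.13336181640625), 83.02342987060547)
handle (array([688.6,  14.3]), array([18.7, 86.2]), -83.09)
tray (array([498.3, 345. ]), array([185.6, 293.7]), -7.14) (array([499.7, 350.8]), array([188.5, 298.3]), -7.14)
```

```bash
cat >> h.py <<'E'
def plan(*tg):
    """targets (x,y,z mm, yaw deg of tool x); prints per-call tool-frame shift mm and wz"""
    s=env.sense();p=np.array(s['tool_pos'])*1000;M=R.from_rotvec(s['eef_rot']).as_matrix()
    print('t',round(float(s['time']),2),'pos',p.round(1),'yaw',np.degrees(np.arctan2(M[1,0],M[0,0])).round(2),'tilt',np.degrees(np.arccos(-M[2,2])).round(2),'F',np.round(s['contact_force'],2),'gap',round(float(s['finger_gap']),3))
    for *q,y in tg:
        y=np.radians(y);N=np.array([[np.cos(y),np.sin(y),0],[np.sin(y),-np.cos(y),0],[0,0,-1]])
        print((M.T@(np.array(q)-p)).round(0),(R.from_matrix(M.T@N).as_rotvec()).round(3));p=np.array(q,float);M=N
E
python3 - <<'E'
from h import *
plan((240,414,300,54.6),(339,295,300,34),(438,177,290,13.5),(537,59,230,-7),(537,59,132,-7))
E
```

```text
t 1.4 pos [141.3 531.6 303.9] yaw 75.12 tilt 0.0 F [ 0.37  0.09 -0.92] gap 0.999
[-88. 126.   4.] [0.    0.    0.358]
[-40. 150.   0.] [0.   0.   0.36]
[ 16. 153.  10.] [0.    0.    0.358]
[ 69. 138.  60.] [0.    0.    0.358]
[ 0.  0. 98.] [0. 0. 0.]
```

Emit:
apply_moves([
  [[-0.1, -88, 126, 4, 0, 0, 0.358], [-0.1, -88, 126, 4, 0, 0, 0.358], [-0.1, -88, 126, 4, 0, 0, 0.358], [-0.1, -88, 126, 4, 0, 0, 0.358], [-0.1, -88, 126, 4, 0, 0, 0.358]],
], grip_force=70)

```text
time: 1.82
tool_pos: [0.2432, 0.4108, 0.2999]
eef_rot: [2.793, 1.434, 0.001]
contact_force: [-0.3, -0.2, -0.5]
finger_gap: 0.55
```

Emit:
apply_moves([
  [[-0.1, -40, 150, 0, 0, 0, 0.36], [-0.1, -40, 150, 0, 0, 0, 0.36], [-0.1, -40, 150, 0, 0, 0, 0.36], [-0.1, -40, 150, 0, 0, 0, 0.36], [-0.1, -40, 150, 0, 0, 0, 0.36]],
])

```text
time: 2.23
tool_pos: [0.3453, 0.2874, 0.3005]
eef_rot: [3.004, 0.902, 0.004]
contact_force: [0.6, 0.3, 0.3]
finger_gap: 0.55
```

Emit:
apply_moves([
  [[-0.1, 16, 153, 10, 0, 0, 0.358], [-0.1, 16, 153, 10, 0, 0, 0.358], [-0.1, 16, 153, 10, 0, 0, 0.358], [-0.1, 16, 153, 10, 0, 0, 0.358], [-0.1, 16, 153, 10, 0, 0, 0.358]],
])

```text
time: 2.65
tool_pos: [0.4466, 0.1649, 0.2911]
eef_rot: [3.116, 0.346, 0.008]
contact_force: [1.4, 0.8, 0.5]
finger_gap: 0.549
```

Emit:
apply_moves([
  [[-0.1, 69, 138, 60, 0, 0, 0.358], [-0.1, 69, 138, 60, 0, 0, 0.358], [-0.1, 69, 138, 60, 0, 0, 0.358], [-0.1, 69, 138, 60, 0, 0, 0.358], [-0.1, 69, 138, 60, 0, 0, 0.358]],
])

```text
time: 3.07
tool_pos: [0.5473, 0.0414, 0.2296]
eef_rot: [3.127, -0.218, 0.009]
contact_force: [0.2, 0.3, -0.4]
finger_gap: 0.546
```

```bash
python3 - <<'E'
from h import *
img=read_camera('scene');cv2.imwrite('pics/s1.png',img)
img=read_camera('top');cv2.imwrite('pics/t1.png',img)
for u,v,a in knobs(img): print(round(u),round(v),a,np.round(px2w('top',[u,v],.091)[0],4))
plan((537,59,132,-7))
E
```

```text
290 213 50 [ 0.5296 -0.0522  0.091 ]
294 250 58 [ 0.4387 -0.0592  0.091 ]
337 253 40 [ 0.4294 -0.1666  0.091 ]
t 3.17 pos [544.9  44.7 231.1] yaw -7.92 tilt 0.34 F [-0.45  1.02 -0.57] gap 0.551
[-10. -14.  99.] [ 0.004 -0.004 -0.016]
```

Emit:
apply_moves([
  [[-0.1, -10, -14, 15, 0.004, -0.004, -0.016], [-0.1, -10, -14, 50, 0.004, -0.004, -0.016], [-0.1, -10, -14, 75, 0.004, -0.004, -0.016], [-0.1, -10, -14, 85, 0.004, -0.004, -0.016], [-0.1, -10, -14, 85, 0.004, -0.004, -0.016]],
])

```text
time: 3.58
tool_pos: [0.5351, 0.0613, 0.1443]
eef_rot: [-3.136, 0.189, 0.007]
contact_force: [0.4, 0.3, -0.1]
finger_gap: 0.546
```

```bash
python3 - <<'E'
from h import *
read_camera('top')
plan((537,59,132,-7),(537,59,202,-7))
E
```

```text
t 3.63 pos [536.4  60.9 146. ] yaw -6.9 tilt 0.09 F [-0.23  0.24  1.25] gap 0.551
[ 1.  2. 14.] [0.    0.002 0.002]
[  0.   0. -70.] [0. 0. 0.]
```

Emit:
apply_moves([
  [[-0.1, 1, 2, 13, 0, 0, 0], [-0.1, 1, 2, 13, 0, 0, 0], [1, 1, 2, 13, 0, 0, 0], [1, 1, 2, 13, 0, 0, 0], [1, 1, 2, 13, 0, 0, 0]],
])

```text
time: 4.05
tool_pos: [0.5377, 0.0589, 0.1348]
eef_rot: [-3.136, 0.189, -0.001]
contact_force: [-1.3, 0.9, 6.8]
finger_gap: 0.237
```

Emit:
apply_moves([
  [[1, 0, 0, 0, 0, 0, 0], [1, 0, 0, 0, 0, 0, 0], [1, 0, 0, -15, 0, 0, 0], [1, 0, 0, -35, 0, 0, 0], [1, 0, 0, -50, 0, 0, 0]],
])

```text
time: 4.47
tool_pos: [0.5373, 0.0589, 0.1852]
eef_rot: [-3.136, 0.189, 0.001]
contact_force: [0.2, 0.1, -5.1]
finger_gap: 0.236
```

Emit:
apply_moves([
  [[1, 0, 0, -20, 0, 0, 0], [1, 0, 0, -20, 0, 0, 0], [1, 0, 0, -20, 0, 0, 0], [1, 0, 0, -20, 0, 0, 0], [1, 0, 0, -20, 0, 0, 0]],
])

```text
time: 4.88
tool_pos: [0.5363, 0.059, 0.2034]
eef_rot: [-3.136, 0.189, 0.006]
contact_force: [-0.4, -0.4, -4.2]
finger_gap: 0.236
```

```bash
cat >> h.py <<'E'
def weigh(n=3):
    f=[]
    for i in range(n): read_camera('scene');f.append(env.sense()['contact_force'])
    f=np.array(f);print('Fz',f[:,2].round(2),'mean',f.mean(0).round(2))
E
python3 - <<'E'
from h import *
weigh(4);plan()
E
```

```text
Fz [-4.27 -4.55 -4.43 -5.79] mean [-0.21 -0.19 -4.76]
t 5.08 pos [536.9  58.9 204.2] yaw -6.91 tilt 0.15 F [-0.26 -0.27 -5.79] gap 0.239
```

```bash
python3 - <<'E'
from h import *
plan((545,0,300,-7),(561,-120,300,-7),(578,-250,300,-7),(596,-382,300,-7))
E
```

```text
t 5.08 pos [536.9  58.9 204.2] yaw -6.91 tilt 0.15 F [-0.26 -0.27 -5.79] gap 0.239
[ 15.  58. -96.] [-0.     0.003  0.002]
[ 31. 117.   0.] [0. 0. 0.]
[ 33. 127.   0.] [0. 0. 0.]
[ 34. 129.   0.] [0. 0. 0.]
```

Emit:
apply_moves([
  [[1, 0, 0, -25, 0, 0, 0], [1, 0, 0, -50, 0, 0, 0], [1, 3, 12, -75, 0, 0, 0], [1, 8, 32, -96, 0, 0, 0], [1, 15, 58, -96, 0, 0, 0]],
])

```text
time: 5.5
tool_pos: [0.5468, -0.0, 0.3049]
eef_rot: [3.136, -0.185, 0.009]
contact_force: [1.4, -0.2, -4.6]
finger_gap: 0.236
```

Emit:
apply_moves([
  [[1, 6, 24, 0, 0, 0, 0], [1, 12, 48, 0, 0, 0, 0], [1, 18, 72, 0, 0, 0, 0], [1, 25, 96, 0, 0, 0, 0], [1, 31, 118, 0, 0, 0, 0]],
])

```text
time: 5.92
tool_pos: [0.5637, -0.1223, 0.3045]
eef_rot: [3.136, -0.186, 0.008]
contact_force: [0.2, 0.1, -4.9]
finger_gap: 0.235
```

Emit:
apply_moves([
  [[1, 6, 25, 0, 0, 0, 0], [1, 12, 50, 0, 0, 0, 0], [1, 19, 75, 0, 0, 0, 0], [1, 26, 101, 0, 0, 0, 0], [1, 33, 127, 0, 0, 0, 0]],
])

```text
time: 6.33
tool_pos: [0.5814, -0.2535, 0.3039]
eef_rot: [-3.136, 0.186, -0.006]
contact_force: [0.8, -0.2, -4.5]
finger_gap: 0.235
```

Emit:
apply_moves([
  [[1, 6, 25, 0, 0, 0, 0], [1, 12, 50, 0, 0, 0, 0], [1, 19, 75, 0, 0, 0, 0], [1, 26, 95, 0, 0, 0, 0], [1, 26, 110, 0, 0, 0, 0]],
])

```text
time: 6.75
tool_pos: [0.5945, -0.3679, 0.3024]
eef_rot: [-3.135, 0.187, -0.005]
contact_force: [0.2, 0.8, -4.6]
finger_gap: 0.236
```

```bash
python3 - <<'E'
from h import *
for i in range(2): img=read_camera('top')
cv2.imwrite('pics/t2.png',cv2.resize(img[140:300,340:500],None,fx=3,fy=3));cv2.imwrite('pics/s2.png',read_camera('scene'))
plan((596,-382,300,-7),(596,-382,150,-7))
E
```

```text
t 6.9 pos [ 593.5 -366.8  302.7] yaw -6.87 tilt 0.16 F [-0.43  1.19 -4.93] gap 0.235
[ 4. 15.  3.] [-0.002 -0.002  0.002]
[  0.   0. 150.] [0. 0. 0.]
```

Emit:
apply_moves([
  [[1, 4, 15, 3, 0, 0, 0], [1, 4, 15, 3, 0, 0, 0], [1, 4, 15, 20, 0, 0, 0], [1, 4, 15, 40, 0, 0, 0], [1, 4, 15, 60, 0, 0, 0]],
])

```text
time: 7.32
tool_pos: [0.596, -0.3807, 0.2427]
eef_rot: [-3.134, 0.187, -0.005]
contact_force: [0.2, -0.7, -4.7]
finger_gap: 0.234
```

Emit:
apply_moves([
  [[1, 0, 0, 20, 0, 0, 0], [1, 0, 0, 40, 0, 0, 0], [1, 0, 0, 60, 0, 0, 0], [1, 0, 0, 75, 0, 0, 0], [1, 0, 0, 85, 0, 0, 0]],
])

```text
time: 7.73
tool_pos: [0.5957, -0.3785, 0.1555]
eef_rot: [-3.132, 0.185, -0.0]
contact_force: [-0.0, 0.5, -5.5]
finger_gap: 0.232
```

```bash
python3 - <<'E'
from h import *
weigh(2);plan((596,-382,142,-7))
E
```

```text
Fz [-6.63 -4.79] mean [-0.7   0.42 -5.71]
t 7.83 pos [ 595.4 -378.7  155.4] yaw -6.78 tilt 0.29 F [-0.03 -0.19 -4.79] gap 0.236
[ 1.  3. 13.] [-0.005  0.001  0.004]
```

Lower the last bit slowly, watching the force.

Emit:
apply_moves([
  [[1, 1, 3, 4, 0, 0, 0], [1, 1, 3, 7, 0, 0, 0], [1, 1, 3, 10, 0, 0, 0], [1, 1, 3, 12, 0, 0, 0], [1, 1, 3, 12, 0, 0, 0]],
])

```text
time: 8.25
tool_pos: [0.596, -0.3818, 0.1433]
eef_rot: [-3.131, 0.185, 0.001]
contact_force: [-0.4, -0.1, -4.1]
finger_gap: 0.235
```

```bash
python3 - <<'E'
from h import *
weigh(2);plan((596,-382,142,-7))
E
```

```text
Fz [-5.06 -5.29] mean [ 0.05  0.12 -5.18]
t 8.35 pos [ 596.1 -381.9  143.7] yaw -6.78 tilt 0.28 F [ 0.28 -0.12 -5.29] gap 0.237
[-0.  0.  2.] [-0.005  0.001  0.004]
```

Emit:
apply_moves([
  [[1, 0, 0, 1, 0, 0, 0], [1, 0, 0, 2, 0, 0, 0], [1, 0, 0, 3, 0, 0, 0], [1, 0, 0, 3, 0, 0, 0], [1, 0, 0, 3, 0, 0, 0]],
])

```text
time: 8.77
tool_pos: [0.5963, -0.382, 0.1429]
eef_rot: [-3.132, 0.185, -0.001]
contact_force: [-3.4, 2.8, 5.6]
finger_gap: 0.238
```

```bash
python3 - <<'E'
from h import *
weigh(2);plan()
E
```

```text
Fz [4.56 5.25] mean [-3.01  2.63  4.91]
t 8.87 pos [ 596.3 -382.   142.9] yaw -6.77 tilt 0.21 F [-2.13  2.04  5.25] gap 0.235
```

Emit:
apply_moves([
  [[-0.1, 0, 0, 0, 0, 0, 0], [-0.1, 0, 0, 0, 0, 0, 0], [-0.1, 0, 0, 0, 0, 0, 0], [-0.1, 0, 0, -15, 0, 0, 0], [-0.1, 0, 0, -50, 0, 0, 0]],
])

```text
time: 9.28
tool_pos: [0.5943, -0.3805, 0.1876]
eef_rot: [-3.126, 0.185, 0.012]
contact_force: [0.4, -0.0, 0.1]
finger_gap: 0.55
```

Emit:
apply_moves([
  [[-0.1, 0, 0, -30, 0, 0, 0], [-0.1, 0, 0, -60, 0, 0, 0], [-0.1, 0, 0, -60, 0, 0, 0], [-0.1, -10, -40, -60, 0, 0, 0], [-0.1, -20, -80, -60, 0, 0, 0]],
])

```text
time: 9.7
tool_pos: [0.5842, -0.3008, 0.2487]
eef_rot: [-3.127, 0.191, 0.008]
contact_force: [0.7, 0.7, 0.4]
finger_gap: 0.547
```

```bash
python3 - <<'E'
from h import *
img=read_camera('top');cv2.imwrite('pics/t3.png',img);cv2.imwrite('pics/s3.png',read_camera('scene'))
for u,v,a in knobs(img): print(round(u),round(v),a,np.round(px2w('top',[u,v],.091)[0],4))
plan((566,-220,240,-7),(548,-130,240,-7),(530,-52,200,-7))
E
```

```text
290 212 57 [ 0.5313 -0.052   0.091 ]
293 250 53 [ 0.4388 -0.0588  0.091 ]
t 9.8 pos [ 583.5 -293.5  248.5] yaw -6.56 tilt 0.95 F [-0.09 -0.3  -0.27] gap 0.547
[-26. -71.  10.] [-0.013  0.01   0.008]
[-29. -87.   0.] [0. 0. 0.]
[-27. -75.  40.] [0. 0. 0.]
```

View pics/t3.png

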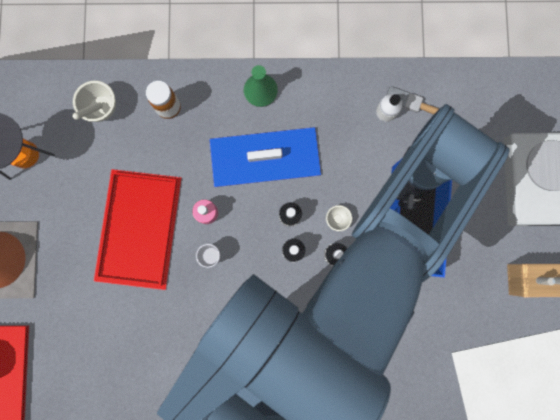

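The top view shows the jar gone from (247,211). The other jars are unmoved, at (291,213), (294,250) and (338,254), and the arm is beside the box.

Emit:
apply_moves([
  [[-0.1, -9, -30, 3, -0.013, 0.01, 0.008], [-0.1, -20, -60, 6, -0.013, 0.01, 0.008], [-0.1, -31, -92, 8, -0.013, 0.01, 0.008], [-0.1, -43, -126, 10, -0.013, 0.01, 0.008], [-0.1, -55, -158, 10, -0.013, 0.01, 0.008]],
])

```text
time: 10.22
tool_pos: [0.5465, -0.1288, 0.2408]
eef_rot: [-3.135, 0.193, -0.0]
contact_force: [0.0, 1.1, -0.6]
finger_gap: 0.55
```

Emit:
apply_moves([
  [[-0.1, -10, -30, 10, 0, 0, 0], [-0.1, -20, -55, 20, 0, 0, 0], [-0.1, -27, -68, 35, 0, 0, 0], [-0.1, -27, -68, 45, 0, 0, 0], [-0.1, -27, -68, 45, 0, 0, 0]],
])

```text
time: 10.63
tool_pos: [0.5271, -0.0573, 0.1941]
eef_rot: [-3.135, 0.19, 0.004]
contact_force: [-0.5, -0.3, -0.4]
finger_gap: 0.551
```

```bash
python3 - <<'E'
from h import *
read_camera('top')
plan((531,-52,147,-7))
E
```

```text
t 10.68 pos [528.  -58.3 195.2] yaw -7.0 tilt 0.05 F [ 0.08 -0.42  0.18] gap 0.55
[ 2. -7. 48.] [-0.     0.001 -0.   ]
```

Emit:
apply_moves([
  [[-0.1, 2, -7, 10, 0, 0, 0], [-0.1, 2, -7, 30, 0, 0, 0], [-0.1, 2, -7, 50, 0, 0, 0], [-0.1, 2, -7, 59, 0, 0, 0], [-0.1, 2, -7, 59, 0, 0, 0]],
])

```text
time: 11.1
tool_pos: [0.5302, -0.052, 0.1341]
eef_rot: [-3.135, 0.194, 0.007]
contact_force: [-0.0, 0.4, -0.2]
finger_gap: 0.547
```

Emit:
apply_moves([
  [[1, 0, 0, 0, 0, 0, 0], [1, 0, 0, 0, 0, 0, 0], [1, 0, 0, 0, 0, 0, 0], [1, 0, 0, 0, 0, 0, 0], [1, 0, 0, 0, 0, 0, 0]],
])

```text
time: 11.52
tool_pos: [0.531, -0.0525, 0.1349]
eef_rot: [-3.135, 0.194, 0.003]
contact_force: [1.5, -0.9, -1.1]
finger_gap: 0.238
```

```bash
python3 - <<'E'
from h import *
read_camera('top')
plan((531,-52,210,-7))
E
```

```text
t 11.57 pos [531.  -52.5 134.9] yaw -7.07 tilt 0.12 F [ 2.26 -2.5  -0.46] gap 0.232
[ -0.  -0. -75.] [-0.     0.002 -0.001]
```

Emit:
apply_moves([
  [[1, 0, 0, -15, 0, 0, 0], [1, 0, 0, -35, 0, 0, 0], [1, 0, 0, -60, 0, 0, 0], [1, 0, 0, -70, 0, 0, 0], [1, 0, 0, -70, 0, 0, 0]],
])

```text
time: 11.98
tool_pos: [0.5321, -0.0526, 0.2071]
eef_rot: [3.135, -0.193, 0.004]
contact_force: [-0.1, -1.1, -6.5]
finger_gap: 0.234
```

```bash
python3 - <<'E'
from h import *
weigh(4)
plan((500,100,220,-7),(500,350,220,-7))
E
```

```text
Fz [-7.34 -6.76 -6.64 -6.56] mean [ 0.11 -0.03 -6.82]
t 12.18 pos [530.  -52.1 203.1] yaw -7.07 tilt 0.32 F [-0.14 -0.33 -6.56] gap 0.232
[ -49. -147.  -17.] [-0.001  0.006 -0.001]
[ -30. -248.    0.] [0. 0. 0.]
```

Emit:
apply_moves([
  [[1, 0, 0, -25, 0, 0, 0], [1, 0, 0, -50, 0, 0, 0], [1, 0, 10, -75, 0, 0, 0], [1, 2, 30, -98, 0, 0, 0], [1, 4, 55, -98, 0, 0, 0]],
])

```text
time: 12.6
tool_pos: [0.5292, -0.1071, 0.3047]
eef_rot: [3.136, -0.19, 0.001]
contact_force: [2.4, -0.4, -4.9]
finger_gap: 0.231
```

Emit:
apply_moves([
  [[1, 4, 27, 0, 0, 0, 0], [1, 8, 54, 0, 0, 0, 0], [1, 12, 81, 0, 0, 0, 0], [1, 16, 108, 0, 0, 0, 0], [1, 20, 135, 0, 0, 0, 0]],
])

```text
time: 13.02
tool_pos: [0.5321, -0.2445, 0.3025]
eef_rot: [-3.134, 0.19, 0.004]
contact_force: [0.5, 0.5, -6.2]
finger_gap: 0.236
```

Emit:
apply_moves([
  [[1, 2, 27, 0, 0, 0, 0], [1, 4, 54, 0, 0, 0, 0], [1, 4, 80, 0, 0, 0, 0], [1, 4, 100, 0, 0, 0, 0], [1, 4, 110, 0, 0, 0, 0]],
])

```text
time: 13.43
tool_pos: [0.5217, -0.3568, 0.2996]
eef_rot: [-3.132, 0.193, 0.009]
contact_force: [0.1, -0.4, -6.4]
finger_gap: 0.233
```

```bash
python3 - <<'E'
from h import *
for i in range(2): read_camera('scene')
plan((516,-373,302,-7),(516,-373,155,-7))
E
```

```text
t 13.53 pos [ 522.  -355.6  300.1] yaw -7.07 tilt 0.38 F [ 0.35  0.49 -5.63] gap 0.235
[-4. 18. -2.] [-0.003  0.006 -0.001]
[  0.   0. 147.] [0. 0. 0.]
```

Emit:
apply_moves([
  [[1, -4, 18, 0, 0, 0, 0], [1, -4, 18, 0, 0, 0, 0], [1, -4, 18, 15, 0, 0, 0], [1, -4, 18, 40, 0, 0, 0], [1, -4, 18, 60, 0, 0, 0]],
])

```text
time: 13.95
tool_pos: [0.5157, -0.3709, 0.2389]
eef_rot: [-3.131, 0.192, 0.009]
contact_force: [-0.7, 1.1, -6.2]
finger_gap: 0.234
```

Emit:
apply_moves([
  [[1, 0, 0, 20, 0, 0, 0], [1, 0, 0, 40, 0, 0, 0], [1, 0, 0, 60, 0, 0, 0], [1, 0, 0, 80, 0, 0, 0], [1, 0, 0, 85, 0, 0, 0]],
])

```text
time: 14.37
tool_pos: [0.5141, -0.3672, 0.1498]
eef_rot: [-3.125, 0.19, 0.017]
contact_force: [-1.1, 1.0, -7.0]
finger_gap: 0.232
```

```bash
python3 - <<'E'
from h import *
weigh(2);plan((516,-373,142,-7))
E
```

```text
Fz [-7.15 -5.57] mean [-0.03  0.56 -6.36]
t 14.47 pos [ 514.8 -368.5  152.2] yaw -6.97 tilt 0.68 F [-0.17 -0.15 -5.57] gap 0.235
[ 2.  4. 10.] [-0.008  0.009  0.001]
```

Emit:
apply_moves([
  [[1, 2, 4, 3, -0.008, 0.009, 0], [1, 2, 4, 6, -0.008, 0.009, 0], [1, 2, 4, 8, -0.008, 0.009, 0], [1, 2, 4, 10, -0.008, 0.009, 0], [1, 2, 4, 11, -0.008, 0.009, 0]],
])

```text
time: 14.88
tool_pos: [0.5168, -0.3731, 0.1428]
eef_rot: [3.134, -0.191, 0.003]
contact_force: [-0.4, 2.2, 8.0]
finger_gap: 0.237
```

```bash
python3 - <<'E'
from h import *
weigh(2);plan((516,-373,142,-7))
E
```

```text
Fz [2.53 2.91] mean [-0.14  1.15  2.72]
t 14.98 pos [ 516.8 -373.   142.9] yaw -6.97 tilt 0.15 F [-0.39  0.87  2.91] gap 0.231
[-1.  0.  1.] [ 0.002 -0.002  0.   ]
```

Down. Release and go to jar 3.

Emit:
apply_moves([
  [[-0.1, 0, 0, 0, 0, 0, 0], [-0.1, 0, 0, 0, 0, 0, 0], [-0.1, 0, 0, 0, 0, 0, 0], [-0.1, 0, 0, -15, 0, 0, 0], [-0.1, 0, 0, -50, 0, 0, 0]],
])

```text
time: 15.4
tool_pos: [0.5147, -0.3712, 0.1884]
eef_rot: [-3.131, 0.191, 0.009]
contact_force: [0.3, -1.2, -1.0]
finger_gap: 0.553
```

Emit:
apply_moves([
  [[-0.1, 0, 0, -30, 0, 0, 0], [-0.1, 0, 0, -60, 0, 0, 0], [-0.1, 0, 0, -60, 0, 0, 0], [-0.1, -5, -40, -60, 0, 0, 0], [-0.1, -10, -80, -60, 0, 0, 0]],
])

```text
time: 15.82
tool_pos: [0.5148, -0.2921, 0.249]
eef_rot: [-3.132, 0.197, 0.006]
contact_force: [0.7, 1.1, 0.0]
finger_gap: 0.55
```

```bash
python3 - <<'E'
from h import *
img=read_camera('top');cv2.imwrite('pics/t4.png',img);cv2.imwrite('pics/s4.png',read_camera('scene'))
for u,v,a in knobs(img): print(round(u),round(v),a,np.round(px2w('top',[u,v],.091)[0],4))
for d in spot_point('scene','jar_a_mid'): print(d['p'],np.round(d['location'],3))
plan((480,-180,245,-7),(439,-59,200,-7))
E
```

```text
293 250 53 [ 0.4388 -0.0588  0.091 ]
338 254 57 [ 0.4271 -0.1688  0.091 ]
0.81 [ 0.438 -0.056  0.047]
t 15.97 pos [ 514.9 -288.3  248.9] yaw -6.81 tilt 0.45 F [-0.45 -0.74 -0.5 ] gap 0.552
[ -47. -103.    5.] [-0.005  0.006  0.003]
[ -55. -115.   45.] [0. 0. 0.]
```

View pics/s4.png

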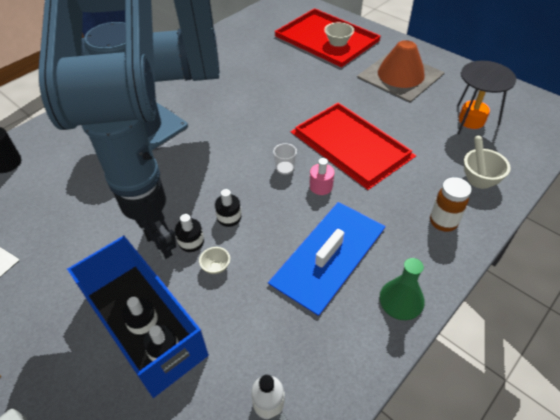

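The scene shows two jars upright in the box (knobs at about (134,303) and (156,335)) and the remaining jars at (187,220) and (227,197). Bowl and beaker are untouched. I'll take the nearer jar at (0.427,-0.169) next.

```bash
python3 - <<'E'
from h import *
plan((427,-169,185,-7))
E
```

```text
t 15.97 pos [ 514.9 -288.3  248.9] yaw -6.81 tilt 0.45 F [-0.45 -0.74 -0.5 ] gap 0.552
[-101. -108.   65.] [-0.005  0.006  0.003]
```

Emit:
apply_moves([
  [[-0.1, -25, -27, 10, -0.005, 0.006, 0.003], [-0.1, -50, -54, 20, -0.005, 0.006, 0.003], [-0.1, -75, -81, 30, -0.005, 0.006, 0.003], [-0.1, -101, -108, 45, -0.005, 0.006, 0.003], [-0.1, -101, -108, 65, -0.005, 0.006, 0.003]],
])

```text
time: 16.38
tool_pos: [0.423, -0.1644, 0.1846]
eef_rot: [-3.133, 0.189, 0.005]
contact_force: [-0.1, -0.3, -0.8]
finger_gap: 0.551
```

```bash
python3 - <<'E'
from h import *
read_camera('top')
plan((427,-169,135,-7))
E
```

```text
t 16.43 pos [ 423.6 -165.9  181.4] yaw -6.92 tilt 0.36 F [-0.42 -0.36 -2.6 ] gap 0.548
[ 4.  3. 46.] [-0.003  0.006  0.001]
```

Emit:
apply_moves([
  [[-0.1, 4, 3, 5, 0, 0.005, 0], [-0.1, 4, 3, 20, 0, 0.005, 0], [-0.1, 4, 3, 40, 0, 0.005, 0], [-0.1, 4, 3, 46, 0, 0.005, 0], [-0.1, 4, 3, 46, 0, 0.005, 0]],
])

```text
time: 16.85
tool_pos: [0.4272, -0.1702, 0.1343]
eef_rot: [-3.132, 0.191, 0.003]
contact_force: [-0.4, -0.5, -0.0]
finger_gap: 0.548
```

Emit:
apply_moves([
  [[1, 0, 0, 0, 0, 0, 0], [1, 0, 0, 0, 0, 0, 0], [1, 0, 0, 0, 0, 0, 0], [1, 0, 0, 0, 0, 0, 0], [1, 0, 0, 0, 0, 0, 0]],
])

```text
time: 17.27
tool_pos: [0.4279, -0.1708, 0.1351]
eef_rot: [-3.133, 0.191, -0.0]
contact_force: [-0.6, -0.0, 1.5]
finger_gap: 0.23
```

Emit:
apply_moves([
  [[1, 0, 0, -15, 0, 0, 0], [1, 0, 0, -35, 0, 0, 0], [1, 0, 0, -60, 0, 0, 0], [1, 0, 0, -70, 0, 0, 0], [1, 0, 0, -70, 0, 0, 0]],
])

```text
time: 17.68
tool_pos: [0.429, -0.1716, 0.2078]
eef_rot: [3.135, -0.19, 0.007]
contact_force: [0.2, 0.2, -1.0]
finger_gap: 0.231
```

```bash
python3 - <<'E'
from h import *
weigh(4)
plan((500,100,240,-7),(500,350,240,-7))
E
```

```text
Fz [-1.86 -1.63 -2.13 -1.69] mean [-0.28 -0.18 -1.83]
t 17.88 pos [ 427.2 -170.4  204.1] yaw -6.97 tilt 0.22 F [ 0.03 -0.58 -1.69] gap 0.232
[  39. -277.  -35.] [-0.003  0.002  0.001]
[ -30. -248.    0.] [0. 0. 0.]
```

```bash
python3 - <<'E'
from h import *
plan((435,-130,270,-7),(475,20,270,-7),(515,170,270,-7),(554,343,270,-7))
E
```

```text
t 17.88 pos [ 427.2 -170.4  204.1] yaw -6.97 tilt 0.22 F [ 0.03 -0.58 -1.69] gap 0.232
[  3. -41. -66.] [-0.003  0.002  0.001]
[  21. -154.    0.] [0. 0. 0.]
[  21. -154.    0.] [0. 0. 0.]
[  18. -176.    0.] [0. 0. 0.]
```

Emit:
apply_moves([
  [[1, 0, 0, -20, 0, 0, 0], [1, 0, 0, -40, 0, 0, 0], [1, 1, -5, -60, 0, 0, 0], [1, 2, -20, -66, 0, 0, 0], [1, 4, -45, -66, 0, 0, 0]],
])

```text
time: 18.3
tool_pos: [0.4374, -0.1278, 0.271]
eef_rot: [-3.134, 0.195, 0.0]
contact_force: [1.7, 0.4, -1.6]
finger_gap: 0.237
```

Emit:
apply_moves([
  [[1, 4, -30, 0, 0, 0, 0], [1, 8, -60, 0, 0, 0, 0], [1, 12, -90, 0, 0, 0, 0], [1, 16, -122, 0, 0, 0, 0], [1, 21, -154, 0, 0, 0, 0]],
])

```text
time: 18.72
tool_pos: [0.4767, 0.0239, 0.2698]
eef_rot: [-3.133, 0.195, 0.005]
contact_force: [0.4, -1.1, -1.6]
finger_gap: 0.234
```

Emit:
apply_moves([
  [[1, 4, -31, 0, 0, 0, 0], [1, 8, -62, 0, 0, 0, 0], [1, 12, -93, 0, 0, 0, 0], [1, 16, -123, 0, 0, 0, 0], [1, 21, -154, 0, 0, 0, 0]],
])

```text
time: 19.13
tool_pos: [0.516, 0.1756, 0.2684]
eef_rot: [-3.134, 0.195, 0.01]
contact_force: [0.2, -0.4, -0.6]
finger_gap: 0.232
```

Emit:
apply_moves([
  [[1, 4, -31, 0, 0, 0, 0], [1, 8, -62, 0, 0, 0, 0], [1, 12, -93, 0, 0, 0, 0], [1, 15, -120, 0, 0, 0, 0], [1, 18, -140, 0, 0, 0, 0]],
])

```text
time: 19.55
tool_pos: [0.5508, 0.3146, 0.2661]
eef_rot: [-3.135, 0.193, 0.015]
contact_force: [-0.2, 0.3, -1.5]
finger_gap: 0.236
```

```bash
python3 - <<'E'
from h import *
for i in range(2): read_camera('scene')
plan((554,343,270,-7),(554,343,150,-7))
E
```

```text
t 19.65 pos [550.9 315.2 265.9] yaw -6.95 tilt 0.51 F [ 0.47 -0.26 -2.46] gap 0.235
[ -0. -28.  -4.] [-0.001  0.009  0.001]
[  0.   0. 120.] [0. 0. 0.]
```

Emit:
apply_moves([
  [[1, 0, -14, 0, 0, 0.009, 0], [1, 0, -28, 0, 0, 0.009, 0], [1, 0, -28, 15, 0, 0.009, 0], [1, 0, -28, 35, 0, 0.009, 0], [1, 0, -28, 55, 0, 0.009, 0]],
])

```text
time: 20.07
tool_pos: [0.5538, 0.3432, 0.21]
eef_rot: [-3.135, 0.19, -0.0]
contact_force: [0.5, -1.4, -1.6]
finger_gap: 0.234
```

Emit:
apply_moves([
  [[1, 0, 0, 20, 0, 0, 0], [1, 0, 0, 40, 0, 0, 0], [1, 0, 0, 52, 0, 0, 0], [1, 0, 0, 58, 0, 0, 0], [1, 0, 0, 58, 0, 0, 0]],
])

```text
time: 20.48
tool_pos: [0.553, 0.3427, 0.1502]
eef_rot: [3.135, -0.19, -0.005]
contact_force: [0.3, 0.2, -0.8]
finger_gap: 0.236
```

```bash
python3 - <<'E'
from h import *
weigh(2);plan((554,343,142,-7))
E
```

```text
Fz [-1.67 -1.34] mean [-0.01 -0.29 -1.5 ]
t 20.58 pos [554.3 343.3 152.7] yaw -6.95 tilt 0.08 F [-0.64  0.36 -1.34] gap 0.24
[-0.  0. 11.] [-0.001 -0.001  0.001]
```

Emit:
apply_moves([
  [[1, 0, 0, 3, 0, 0, 0], [1, 0, 0, 6, 0, 0, 0], [1, 0, 0, 8, 0, 0, 0], [1, 0, 0, 10, 0, 0, 0], [1, 0, 0, 11, 0, 0, 0]],
])

```text
time: 21.0
tool_pos: [0.5544, 0.3435, 0.143]
eef_rot: [-3.134, 0.19, -0.003]
contact_force: [-4.6, -1.6, 11.9]
finger_gap: 0.236
```

```bash
python3 - <<'E'
from h import *
weigh(2);plan((554,343,142,-7))
E
```

```text
Fz [5.09 5.38] mean [-1.68 -0.6   5.23]
t 21.1 pos [554.4 343.4 143.1] yaw -6.94 tilt 0.14 F [-1.8  -0.4   5.38] gap 0.233
[-0.  0.  1.] [-0.002 -0.002  0.001]
```

Emit:
apply_moves([
  [[-0.1, 0, 0, 0, 0, 0, 0], [-0.1, 0, 0, 0, 0, 0, 0], [-0.1, 0, 0, 0, 0, 0, 0], [-0.1, 0, 0, -15, 0, 0, 0], [-0.1, 0, 0, -50, 0, 0, 0]],
])

```text
time: 21.52
tool_pos: [0.5517, 0.3422, 0.1881]
eef_rot: [3.133, -0.19, -0.012]
contact_force: [1.8, 0.2, 0.2]
finger_gap: 0.55
```

Emit:
apply_moves([
  [[-0.1, 0, 0, -30, 0, 0, 0], [-0.1, 0, 0, -50, 0, 0, 0], [-0.1, -5, 25, -60, 0, 0, 0], [-0.1, -10, 60, -60, 0, 0, 0], [-0.1, -20, 95, -60, 0, 0, 0]],
])

```text
time: 21.93
tool_pos: [0.5215, 0.2501, 0.2495]
eef_rot: [3.134, -0.188, -0.007]
contact_force: [1.0, -0.5, -1.2]
finger_gap: 0.55
```

```bash
python3 - <<'E'
from h import *
img=read_camera('top');cv2.imwrite('pics/t5.png',img);cv2.imwrite('pics/s5.png',read_camera('scene'))
for u,v,a in knobs(img): print(round(u),round(v),a,np.round(px2w('top',[u,v],.091)[0],4))
for d in spot_point('scene','jar_a_mid'): print(d['p'],np.round(d['location'],3))
plan((500,140,245,-7),(439,-59,185,-7))
E
```

```text
422 185 72 [ 0.5961 -0.3806  0.091 ]
420 217 69 [ 0.5176 -0.3727  0.091 ]
293 250 55 [ 0.4386 -0.0588  0.091 ]
0.59 [ 0.436 -0.055  0.046]
t 22.08 pos [520.  248.7 248.7] yaw -7.1 tilt 0.53 F [ 0.71 -0.21 -0.39] gap 0.546
[ -6. 110.   4.] [ 0.004  0.008 -0.002]
[-36. 205.  60.] [0. 0. 0.]
```

View pics/s5.png

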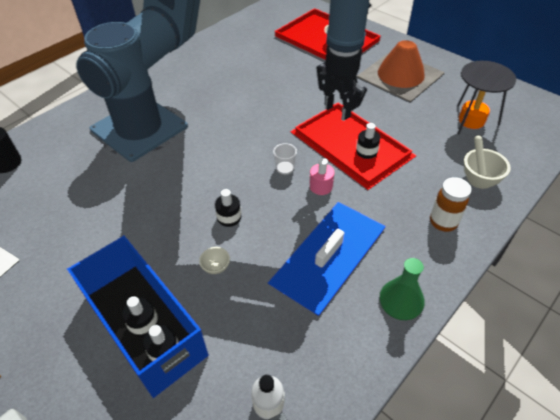

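The light jar stands in the tray at (368,140), the box jars are unchanged, and the last jar is at (228,208). I'll go there now.

Emit:
apply_moves([
  [[-0.1, -2, 35, 2, 0, 0.008, 0], [-0.1, -8, 70, 4, 0, 0.008, 0], [-0.1, -14, 105, 4, 0, 0.008, 0], [-0.1, -20, 140, 4, 0, 0.008, 0], [-0.1, -26, 175, 4, 0, 0.008, 0]],
])

```text
time: 22.5
tool_pos: [0.4728, 0.0777, 0.2457]
eef_rot: [3.132, -0.192, 0.001]
contact_force: [0.2, -0.9, 0.9]
finger_gap: 0.549
```

Emit:
apply_moves([
  [[-0.1, -4, 35, 5, 0, 0, 0], [-0.1, -8, 70, 10, 0, 0, 0], [-0.1, -12, 100, 20, 0, 0, 0], [-0.1, -16, 125, 45, 0, 0, 0], [-0.1, -16, 130, 55, 0, 0, 0]],
])

```text
time: 22.92
tool_pos: [0.4406, -0.0521, 0.1897]
eef_rot: [3.131, -0.196, -0.001]
contact_force: [-0.5, 0.8, -0.1]
finger_gap: 0.554
```

```bash
python3 - <<'E'
from h import *
read_camera('top')
plan((439,-59,135,-7))
E
```

```text
t 22.97 pos [440.1 -51.3 188.5] yaw -7.19 tilt 0.24 F [-0.91 -0.71 -1.1 ] gap 0.55
[ 0.  8. 53.] [ 0.003  0.003 -0.003]
```

Emit:
apply_moves([
  [[-0.1, 0, 8, 10, 0, 0, 0], [-0.1, 0, 8, 25, 0, 0, 0], [-0.1, 0, 8, 45, 0, 0, 0], [-0.1, 0, 8, 53, 0, 0, 0], [-0.1, 0, 8, 53, 0, 0, 0]],
])

```text
time: 23.38
tool_pos: [0.4387, -0.0585, 0.1342]
eef_rot: [3.134, -0.196, -0.009]
contact_force: [-0.9, 0.4, 0.1]
finger_gap: 0.547
```

Emit:
apply_moves([
  [[1, 0, 0, 0, 0, 0, 0], [1, 0, 0, 0, 0, 0, 0], [1, 0, 0, 0, 0, 0, 0], [1, 0, 0, 0, 0, 0, 0], [1, 0, 0, 0, 0, 0, 0]],
])

```text
time: 23.8
tool_pos: [0.4394, -0.0584, 0.1352]
eef_rot: [3.134, -0.196, -0.006]
contact_force: [-0.7, 2.2, 5.8]
finger_gap: 0.241
```

Emit:
apply_moves([
  [[1, 0, 0, -15, 0, 0, 0], [1, 0, 0, -35, 0, 0, 0], [1, 0, 0, -60, 0, 0, 0], [1, 0, 0, -70, 0, 0, 0], [1, 0, 0, -70, 0, 0, 0]],
])

```text
time: 24.22
tool_pos: [0.441, -0.0589, 0.2077]
eef_rot: [3.132, -0.196, 0.002]
contact_force: [0.9, -0.3, -1.1]
finger_gap: 0.239
```

```bash
python3 - <<'E'
from h import *
weigh(4)
print('box');plan((439,-110,302,-7),(439,-240,302,-7),(437,-363,302,-7))
print('tray');plan((440,-20,270,-7),(442,130,270,-7),(443,260,270,-7),(444,357,270,-7))
E
```

```text
Fz [-3.06 -2.04 -2.11 -0.98] mean [-0.06  0.04 -2.05]
box
t 24.42 pos [438.9 -58.  204.1] yaw -7.16 tilt 0.35 F [ 0.17 -0.51 -0.98] gap 0.238
[  6.  52. -98.] [ 0.002  0.006 -0.003]
[ 16. 129.   0.] [0. 0. 0.]
[ 13. 122.   0.] [0. 0. 0.]
tray
t 24.42 pos [438.9 -58.  204.1] yaw -7.16 tilt 0.35 F [ 0.17 -0.51 -0.98] gap 0.238
[ -4. -38. -66.] [ 0.002  0.006 -0.003]
[ -16. -149.    0.] [0. 0. 0.]
[ -15. -129.    0.] [0. 0. 0.]
[-11. -96.   0.] [0. 0. 0.]
```

Light, so it goes to the tray.

Emit:
apply_moves([
  [[1, 0, 0, -20, 0, 0, 0], [1, 0, 0, -40, 0, 0, 0], [1, 0, -5, -60, 0, 0, 0], [1, 0, -20, -66, 0, 0, 0], [1, -1, -40, -66, 0, 0, 0]],
])

```text
time: 24.83
tool_pos: [0.4441, -0.0189, 0.2708]
eef_rot: [3.133, -0.199, -0.006]
contact_force: [-0.0, 0.2, -1.2]
finger_gap: 0.235
```

Emit:
apply_moves([
  [[1, -3, -30, 0, 0, 0, 0], [1, -6, -60, 0, 0, 0, 0], [1, -9, -90, 0, 0, 0, 0], [1, -12, -120, 0, 0, 0, 0], [1, -16, -150, 0, 0, 0, 0]],
])

```text
time: 25.25
tool_pos: [0.4466, 0.1332, 0.2691]
eef_rot: [3.133, -0.2, -0.01]
contact_force: [0.9, -0.2, -1.7]
finger_gap: 0.237
```

Emit:
apply_moves([
  [[1, -3, -28, 0, 0, 0, 0], [1, -6, -56, 0, 0, 0, 0], [1, -9, -84, 0, 0, 0, 0], [1, -12, -110, 0, 0, 0, 0], [1, -15, -130, 0, 0, 0, 0]],
])

```text
time: 25.67
tool_pos: [0.4475, 0.2659, 0.2671]
eef_rot: [3.132, -0.198, -0.014]
contact_force: [-0.6, -0.2, -1.7]
finger_gap: 0.234
```

Emit:
apply_moves([
  [[1, -2, -22, 0, 0, 0, 0], [1, -4, -44, 0, 0, 0, 0], [1, -6, -62, 0, 0, 0, 0], [1, -8, -75, 0, 0, 0, 0], [1, -8, -80, 0, 0, 0, 0]],
])

```text
time: 26.08
tool_pos: [0.449, 0.3477, 0.2653]
eef_rot: [3.131, -0.196, -0.018]
contact_force: [-0.0, 0.0, -1.0]
finger_gap: 0.236
```

```bash
python3 - <<'E'
from h import *
for i in range(2): read_camera('scene')
plan((444,357,270,-7),(444,357,150,-7))
E
```

```text
t 26.18 pos [449.4 346.5 265.9] yaw -7.18 tilt 0.65 F [ 0.6  -0.39 -1.57] gap 0.238
[ -7. -10.  -4.] [ 0.005  0.01  -0.003]
[  0.   0. 120.] [0. 0. 0.]
```

Emit:
apply_moves([
  [[1, -7, -10, 0, 0.005, 0.01, 0], [1, -7, -10, 10, 0.005, 0.01, 0], [1, -7, -10, 25, 0.005, 0.01, 0], [1, -7, -10, 40, 0.005, 0.01, 0], [1, -7, -10, 57, 0.005, 0.01, 0]],
])

```text
time: 26.6
tool_pos: [0.443, 0.3565, 0.2082]
eef_rot: [-3.135, 0.197, -0.001]
contact_force: [-0.1, 0.2, -1.9]
finger_gap: 0.237
```

Emit:
apply_moves([
  [[1, 0, 0, 20, 0, 0, 0], [1, 0, 0, 40, 0, 0, 0], [1, 0, 0, 52, 0, 0, 0], [1, 0, 0, 58, 0, 0, 0], [1, 0, 0, 58, 0, 0, 0]],
])

```text
time: 27.02
tool_pos: [0.442, 0.3555, 0.1484]
eef_rot: [3.134, -0.198, -0.004]
contact_force: [0.5, -0.1, -1.7]
finger_gap: 0.234
```

```bash
python3 - <<'E'
from h import *
weigh(2);plan((444,357,142,-7))
E
```

```text
Fz [-0.82 -1.98] mean [ 0.19 -0.01 -1.4 ]
t 27.12 pos [443.2 356.3 150.5] yaw -7.23 tilt 0.05 F [ 0.18 -0.07 -1.98] gap 0.233
[ 1. -1.  8.] [-0.    -0.001 -0.004]
```

Emit:
apply_moves([
  [[1, 0, 0, 3, 0, 0, 0], [1, 0, 0, 5, 0, 0, 0], [1, 0, 0, 7, 0, 0, 0], [1, 0, 0, 8, 0, 0, 0], [1, 0, 0, 9, 0, 0, 0]],
])

```text
time: 27.53
tool_pos: [0.4436, 0.3566, 0.1431]
eef_rot: [-3.134, 0.198, -0.004]
contact_force: [-4.8, -1.7, 17.9]
finger_gap: 0.236
```

```bash
python3 - <<'E'
from h import *
weigh(2);plan((444,357,142,-7))
E
```

```text
Fz [7.26 9.39] mean [-2.61 -0.9   8.33]
t 27.63 pos [443.6 356.6 143.1] yaw -7.22 tilt 0.16 F [-3.33 -0.66  9.39] gap 0.234
[ 0. -0.  1.] [-0.001 -0.002 -0.004]
```

Down; release, move clear and locate the lid.

Emit:
apply_moves([
  [[-0.1, 0, 0, 0, 0, 0, 0], [-0.1, 0, 0, 0, 0, 0, 0], [-0.1, 0, 0, 0, 0, 0, 0], [-0.1, 0, 0, -15, 0, 0, 0], [-0.1, 0, 0, -50, 0, 0, 0]],
])

```text
time: 28.05
tool_pos: [0.441, 0.3552, 0.189]
eef_rot: [3.131, -0.198, -0.01]
contact_force: [1.0, -0.0, -0.1]
finger_gap: 0.55
```

Emit:
apply_moves([
  [[-0.1, 0, 0, -30, 0, 0, 0], [-0.1, 0, 0, -60, 0, 0, 0], [-0.1, 0, 25, -70, 0, 0, 0], [-0.1, 0, 60, -70, 0, 0, 0], [-0.1, 0, 95, -70, 0, 0, 0]],
])

```text
time: 28.47
tool_pos: [0.4297, 0.2609, 0.2604]
eef_rot: [3.133, -0.194, -0.006]
contact_force: [0.4, -0.3, -0.1]
finger_gap: 0.55
```

```bash
python3 - <<'E'
from h import *
img=read_camera('top');cv2.imwrite('pics/t6.png',img)
for u,v,a in knobs(img): print(round(u),round(v),a,np.round(px2w('top',[u,v],.099)[0],4))
hsv=cv2.cvtColor(img,cv2.COLOR_BGR2HSV)
m=(hsv[...,1]<60)&(hsv[...,2]>200);m[:125]=0;m[186:]=0;m[:,:215]=0;m[:,315:]=0
print('handle',rect('top',m,.05))
bl=(abs(hsv[...,0].astype(int)-112)<10)&(hsv[...,1]>170)&(hsv[...,2]>60);bl[:,330:]=0
print('lid',rect('top',bl,.012))
for c in ['top','scene']:
    read_camera(c);show(spot_point(c,'lid_handle'),2)
plan((560,180,240,-7),(690,14,170,6))
E
```

```text
422 185 69 [ 0.5948 -0.3786  0.099 ]
129 204 54 [0.5539 0.344  0.099 ]
420 217 68 [ 0.5168 -0.3705  0.099 ]
handle (array([688.7,  14.4]), array([19. , 86.5]), -83.09)
lid (array([689.1,  12.9]), array([128. , 282.3]), -83.93)
   0.63 [0.686 0.017 0.034]
   0.96 [0.689 0.015 0.031]
t 28.72 pos [429.8 261.2 259.6] yaw -7.28 tilt 0.38 F [ 0.44  0.94 -0.12] gap 0.549
[140.  64.  19.] [ 0.004  0.006 -0.005]
[149. 149.  70.] [ 0.     0.    -0.227]
```

View pics/t6.png

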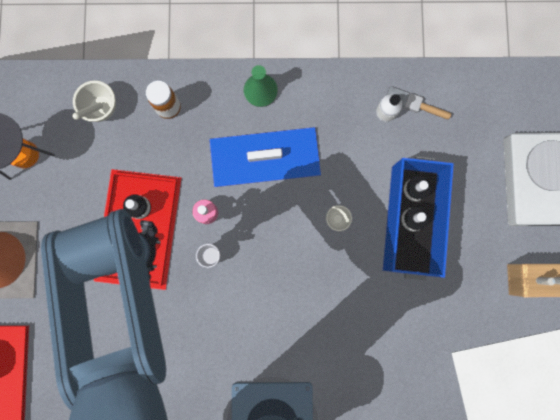

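Top view: the lid is unmoved (handle at (265,155)), two jars are in the box (418,188)/(416,217), one is in the tray at (135,206), and the other is hidden by the arm near (148,245). Going to the lid.

Emit:
apply_moves([
  [[-0.1, 28, 13, 4, 0, 0, 0], [-0.1, 56, 26, 8, 0, 0, 0], [-0.1, 84, 39, 12, 0, 0, 0], [-0.1, 112, 52, 16, 0, 0, 0], [-0.1, 140, 65, 19, 0, 0, 0]],
])

```text
time: 29.13
tool_pos: [0.5617, 0.1795, 0.2393]
eef_rot: [3.132, -0.197, -0.01]
contact_force: [0.4, 0.5, 0.1]
finger_gap: 0.549
```

Emit:
apply_moves([
  [[-0.1, 28, 28, 10, 0, 0, -0.05], [-0.1, 56, 56, 20, 0, 0, -0.1], [-0.1, 84, 84, 35, 0, 0, -0.15], [-0.1, 112, 112, 50, 0, 0, -0.2], [-0.1, 135, 130, 65, 0, 0, -0.231]],
])

```text
time: 29.55
tool_pos: [0.681, 0.0318, 0.1726]
eef_rot: [3.134, 0.17, -0.009]
contact_force: [0.8, 0.9, -0.2]
finger_gap: 0.556
```

```bash
python3 - <<'E'
from h import *
for i in range(2):img=read_camera('scene')
img=read_camera('top');cv2.imwrite('pics/t7.png',img)
hsv=cv2.cvtColor(img,cv2.COLOR_BGR2HSV)
for u,v,a in knobs(img): print(round(u),round(v),a,np.round(px2w('top',[u,v],.099)[0],4))
plan((688,14.5,150,6.3),(688,14.5,92,6.3))
E
```

```text
t 29.7 pos [679.7  32.4 170.6] yaw 5.92 tilt 0.59 F [-0.26  0.31 -0.38] gap 0.551
[ 7. 19. 21.] [ 0.001  0.01  -0.007]
[ 0.  0. 58.] [0. 0. 0.]
```

Emit:
apply_moves([
  [[-0.1, 7, 19, 10, 0, 0.01, -0.007], [-0.1, 7, 19, 20, 0, 0.01, -0.007], [-0.1, 7, 19, 40, 0, 0.01, -0.007], [-0.1, 7, 19, 60, 0, 0.01, -0.007], [-0.1, 7, 19, 72, 0, 0.01, -0.007]],
])

```text
time: 30.12
tool_pos: [0.6865, 0.0163, 0.0966]
eef_rot: [-3.137, -0.175, 0.005]
contact_force: [-1.6, 0.7, 0.2]
finger_gap: 0.545
```

```bash
python3 - <<'E'
from h import *
read_camera('scene')
plan((688,14.5,90,6.3))
E
```

```text
t 30.17 pos [685.4  16.2  94.3] yaw 6.4 tilt 0.38 F [-1.29 -0.39 -0.98] gap 0.549
[2. 2. 4.] [-0.001  0.006  0.002]
```

Emit:
apply_moves([
  [[-0.1, 2, 2, 3, 0, 0.006, 0], [-0.1, 2, 2, 3, 0, 0.006, 0], [1, 2, 2, 3, 0, 0.006, 0], [1, 2, 2, 3, 0, 0.006, 0], [1, 2, 2, 3, 0, 0.006, 0]],
])

```text
time: 30.58
tool_pos: [0.6886, 0.0145, 0.0929]
eef_rot: [-3.136, -0.175, -0.004]
contact_force: [2.2, 0.6, 1.0]
finger_gap: 0.221
```

Emit:
apply_moves([
  [[1, 0, 0, 0, 0, 0, 0], [1, 0, 0, 0, 0, 0, 0], [1, 0, 0, -15, 0, 0, 0], [1, 0, 0, -30, 0, 0, 0], [1, 0, 0, -50, 0, 0, 0]],
])

```text
time: 31.0
tool_pos: [0.6873, 0.0144, 0.1417]
eef_rot: [-3.135, -0.175, 0.002]
contact_force: [-0.6, 0.6, -3.1]
finger_gap: 0.222
```

Emit:
apply_moves([
  [[1, 0, 0, -25, 0, 0, 0], [1, 0, 0, -50, 0, 0, 0], [1, 0, 0, -75, 0, 0, 0], [1, 0, 0, -95, 0, 0, 0], [1, 0, 0, -110, 0, 0, 0]],
])

```text
time: 31.42
tool_pos: [0.6877, 0.0141, 0.2541]
eef_rot: [-3.136, -0.175, -0.001]
contact_force: [-0.3, 0.9, -1.9]
finger_gap: 0.218
```

```bash
python3 - <<'E'
from h import *
weigh(2)
cv2.imwrite('pics/s8.png',read_camera('scene'))
plan((635,-90,258,6.3),(580,-200,258,31),(545,-290,258,57),(517,-373,258,83))
E
```

```text
Fz [ 0.92 -2.08] mean [ 1.15  0.45 -0.58]
t 31.57 pos [687.9  14.2 252.9] yaw 6.37 tilt 0.08 F [-0.27  0.72 -3.32] gap 0.22
[-64.  98.  -5.] [-0.001 -0.001  0.001]
[-67. 103.   0.] [ 0.     0.    -0.431]
[-76.  59.   0.] [ 0.     0.    -0.454]
[-85.  22.   0.] [ 0.     0.    -0.454]
```

View pics/s8.png

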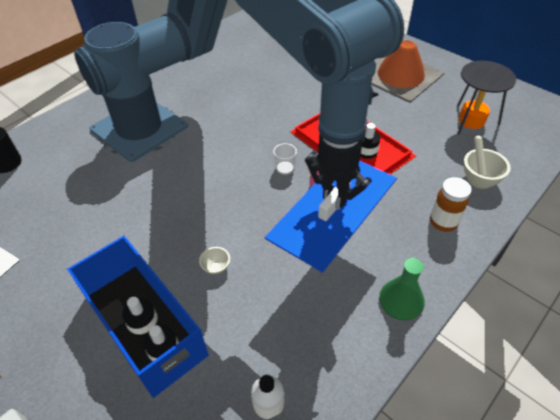

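The lid is held level by its handle (around (328,205)), and the box jars are unchanged. Carry it over, turning on the way.

Emit:
apply_moves([
  [[1, -12, 18, -1, 0, 0, 0], [1, -25, 38, -3, 0, 0, 0], [1, -38, 58, -5, 0, 0, 0], [1, -51, 78, -5, 0, 0, 0], [1, -64, 98, -5, 0, 0, 0]],
])

```text
time: 31.98
tool_pos: [0.6337, -0.0909, 0.2554]
eef_rot: [-3.135, -0.175, 0.003]
contact_force: [-0.7, -0.2, -2.0]
finger_gap: 0.22
```

Emit:
apply_moves([
  [[1, -13, 20, 0, 0, 0, -0.08], [1, -26, 40, 0, 0, 0, -0.17], [1, -40, 61, 0, 0, 0, -0.26], [1, -53, 82, 0, 0, 0, -0.345], [1, -67, 103, 0, 0, 0, -0.431]],
])

```text
time: 32.4
tool_pos: [0.5771, -0.2013, 0.253]
eef_rot: [-3.02, -0.847, 0.007]
contact_force: [0.4, 0.1, -1.6]
finger_gap: 0.222
```

Emit:
apply_moves([
  [[1, -15, 12, 0, 0, 0, -0.09], [1, -30, 24, 0, 0, 0, -0.18], [1, -46, 36, 0, 0, 0, -0.27], [1, -61, 48, 0, 0, 0, -0.36], [1, -76, 59, 0, 0, 0, -0.454]],
])

```text
time: 32.82
tool_pos: [0.5417, -0.2917, 0.2504]
eef_rot: [-2.745, -1.508, 0.007]
contact_force: [1.0, -0.1, -1.9]
finger_gap: 0.222
```

Emit:
apply_moves([
  [[1, -15, 4, 0, 0, 0, -0.09], [1, -30, 8, 0, 0, 0, -0.18], [1, -46, 12, 0, 0, 0, -0.27], [1, -61, 16, 0, 0, 0, -0.36], [1, -70, 18, 0, 0, 0, -0.42]],
])

```text
time: 33.23
tool_pos: [0.518, -0.3616, 0.2477]
eef_rot: [-2.364, -2.049, 0.005]
contact_force: [0.3, 0.3, -1.7]
finger_gap: 0.224
```

```bash
python3 - <<'E'
from h import *
weigh(2)
plan((517,-373,255,83.2))
E
```

```text
Fz [-2.55 -2.38] mean [ 0.09 -0.8  -2.46]
t 33.33 pos [ 518.  -361.5  247.9] yaw 81.54 tilt 0.79 F [-0.39 -0.15 -2.38] gap 0.219
[-11.   1.  -7.] [-0.012 -0.007 -0.029]
```

Emit:
apply_moves([
  [[1, -5, 0, 0, -0.012, -0.007, -0.015], [1, -11, 1, 5, -0.012, -0.007, -0.029], [1, -11, 1, 12, -0.012, -0.007, -0.029], [1, -11, 1, 18, -0.012, -0.007, -0.029], [1, -11, 1, 23, -0.012, -0.007, -0.029]],
])

```text
time: 33.75
tool_pos: [0.517, -0.3716, 0.2233]
eef_rot: [-2.348, -2.085, 0.001]
contact_force: [0.5, 0.3, -2.3]
finger_gap: 0.225
```

```bash
python3 - <<'E'
from h import *
read_camera('top')
a=read_camera('top');b=read_camera('scene')
A=cv2.resize(a[130:290,360:480],None,fx=3.5,fy=3.5,interpolation=cv2.INTER_CUBIC);B=cv2.resize(b[215:400,50:225],None,fx=2.1,fy=2.1,interpolation=cv2.INTER_CUBIC)
o=np.zeros((560,800,3),np.uint8);o[:560,:420]=A;o[:B.shape[0],425:425+B.shape[1]]=B[:,:375];cv2.imwrite('pics/lid9.png',o)
plan((517,-373,205,83.2))
E
```

```text
t 33.9 pos [ 517.  -371.6  223.9] yaw 83.21 tilt 0.1 F [-0.22 -0.44 -2.09] gap 0.219
[-1.  0. 19.] [-0.002 -0.001  0.   ]
```

View pics/lid9.png

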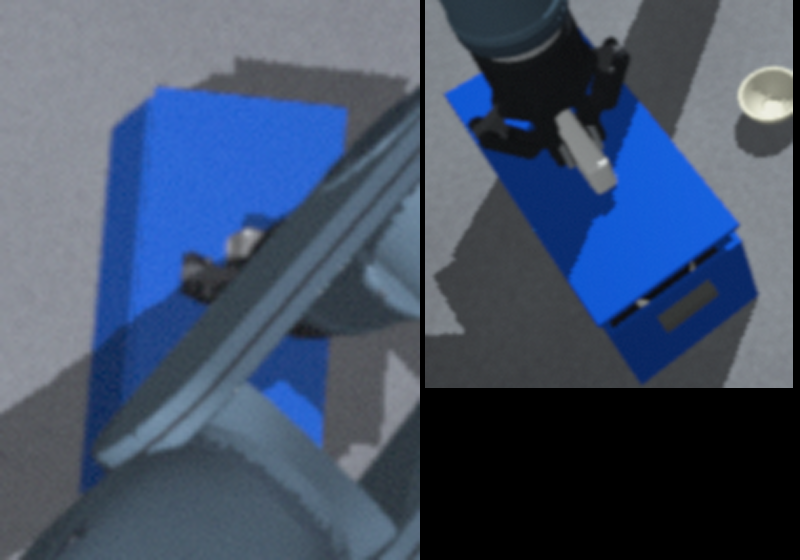

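The lid hangs parallel over the box and is well centred. Lowering.

Emit:
apply_moves([
  [[1, -1, 0, 5, 0, 0, 0], [1, -1, 0, 10, 0, 0, 0], [1, -1, 0, 14, 0, 0, 0], [1, -1, 0, 18, 0, 0, 0], [1, -1, 0, 20, 0, 0, 0]],
])

```text
time: 34.32
tool_pos: [0.5166, -0.3724, 0.203]
eef_rot: [-2.347, -2.084, 0.001]
contact_force: [-0.4, 0.8, -1.5]
finger_gap: 0.224
```

```bash
python3 - <<'E'
from h import *
weigh(2);plan((517,-373,199,83.2))
E
```

```text
Fz [-1.58 -2.59] mean [ 0.08 -0.13 -2.09]
t 34.42 pos [ 516.7 -372.5  203.2] yaw 83.21 tilt 0.16 F [-0.14  0.46 -2.59] gap 0.224
[-0.  0.  4.] [-0.002 -0.001  0.   ]
```

Emit:
apply_moves([
  [[1, 0, 0, 1, 0, 0, 0], [1, 0, 0, 2, 0, 0, 0], [1, 0, 0, 3, 0, 0, 0], [1, 0, 0, 4, 0, 0, 0], [1, 0, 0, 5, 0, 0, 0]],
])

```text
time: 34.83
tool_pos: [0.5167, -0.3725, 0.1989]
eef_rot: [-2.347, -2.085, 0.001]
contact_force: [-2.8, 1.3, 7.8]
finger_gap: 0.221
```

```bash
python3 - <<'E'
from h import *
weigh(2);plan()
E
```

```text
Fz [1.83 2.3 ] mean [-1.47  1.51  2.06]
t 34.93 pos [ 516.7 -372.5  198.9] yaw 83.21 tilt 0.12 F [-1.6   1.52  2.3 ] gap 0.221
```

Contact came at TCP z 198.9 mm, where a seated lid was predicted to give 198.5. Release and retreat.

Emit:
apply_moves([
  [[-0.1, 0, 0, 0, 0, 0, 0], [-0.1, 0, 0, 0, 0, 0, 0], [-0.1, 0, 0, 0, 0, 0, 0], [-0.1, 0, 0, -20, 0, 0, 0], [-0.1, 0, 0, -55, 0, 0, 0]],
])

```text
time: 35.35
tool_pos: [0.5152, -0.3711, 0.2498]
eef_rot: [-2.341, -2.078, 0.002]
contact_force: [0.5, -0.8, -0.1]
finger_gap: 0.55
```

Emit:
apply_moves([
  [[-0.1, 0, 0, -30, 0, 0, 0], [-0.1, 0, 0, -60, 0, 0, 0], [-0.1, 30, -10, -60, 0, 0, 0], [-0.1, 65, -20, -60, 0, 0, 0], [-0.1, 100, -40, -60, 0, 0, 0]],
])

```text
time: 35.77
tool_pos: [0.4886, -0.2674, 0.3112]
eef_rot: [-2.344, -2.078, -0.0]
contact_force: [0.3, 1.2, 0.4]
finger_gap: 0.552
```

Emit:
apply_moves([
  [[-0.1, 35, -10, 0, 0, 0, 0], [-0.1, 70, -20, 0, 0, 0, 0], [-0.1, 105, -30, 0, 0, 0, 0], [-0.1, 140, -40, 0, 0, 0, 0], [-0.1, 160, -50, 0, 0, 0, 0]],
])

```text
time: 36.18
tool_pos: [0.4574, -0.0995, 0.3128]
eef_rot: [-2.342, -2.08, -0.002]
contact_force: [-0.8, -0.0, 0.1]
finger_gap: 0.55
```

```bash
python3 - <<'E'
from h import *
read_camera('top');a=read_camera('top');cv2.imwrite('pics/t10.png',a)
for u,v,n in knobs(a): print(round(u),round(v),n,np.round(px2w('top',[u,v],.099)[0],4))
hsv=cv2.cvtColor(a,cv2.COLOR_BGR2HSV)
bl=(abs(hsv[...,0].astype(int)-112)<10)&(hsv[...,1]>170)&(hsv[...,2]>60);bl[:,:360]=0
print('lid+box',rect('top',bl,.118))
for q in ['lid_plate','lid_handle','dish','beaker']: print(q);show(spot_point('top',q),2)
b=read_camera('scene');cv2.imwrite('pics/s10.png',b)
for q in ['lid_plate','lid_handle','jar_a_mid']: print(q);show(spot_point('scene',q),3)
plan()
E
```

```text
130 204 52 [0.5541 0.3437 0.099 ]
124 248 52 [0.4438 0.3554 0.099 ]
lid+box (array([ 516.8, -362.4]), array([152.2, 283. ]), -7.2)
lid_plate
   0.92 [ 0.512 -0.371  0.116]
lid_handle
   0.79 [ 0.515 -0.374  0.14 ]
dish
beaker
   0.61 [ 0.426  0.159 -0.002]
lid_plate
   0.69 [ 0.516 -0.372  0.114]
lid_handle
   0.61 [ 0.512 -0.372  0.135]
jar_a_mid
   0.63 [0.44  0.361 0.056]
t 36.68 pos [ 458.3 -103.5  312.3] yaw 83.05 tilt 0.54 F [-0.46  0.    0.06] gap 0.554
```

View pics/s10.png

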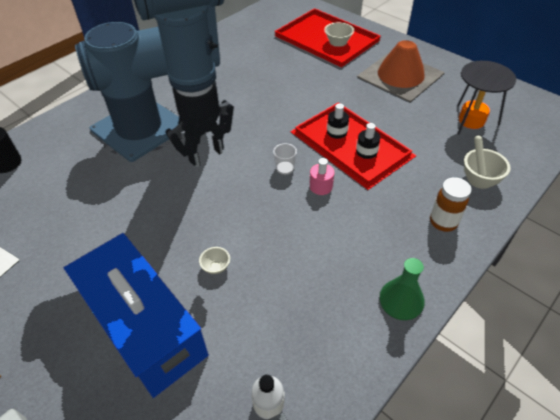

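View pics/t10.png

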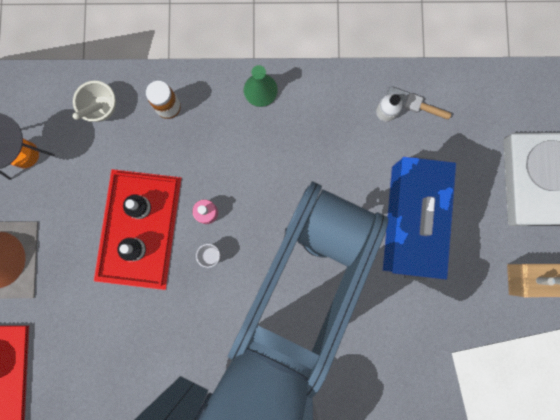

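Two jars stand in the tray at (338,120) and (368,142), the lid sits flat on the box, and the bowl and beaker have not moved. No black jar is left on the bench, so I'm handing in.

```bash
python3 -c "
from h import *
print(env.sign_off())"
```

```text
the job is handed in; nothing more can be done
None
```

The job is done and handed in at about 37 s of the 210 s allowed; no verdict came back. I found four black jars, lifted each by its knob, sorted them by weight, and put the lid on the box.

| Jar | Start position (x, y, m) | Pull when lifted (N) | Placed in |
|---|---|---|---|
| 1 | 0.537, 0.059 | 4.8 | box |
| 2 | 0.531, -0.052 | 6.8 | box |
| 3 | 0.427, -0.169 | 1.8 | tray |
| 4 | 0.439, -0.059 | 2.0 | tray |

**Jars:** Each was lowered until the force reading showed floor contact, then released. Before the lid went on, the pictures showed both box jars upright on their slots. The tray jars measured (0.554, 0.344) and (0.444, 0.355) in the last picture, both inside the tray's limits.

**Lid:** It touched down at tool height 198.9 mm, against 198.5 mm expected when seated. The networks put the plate 114 to 116 mm above the table (115 expected), and centred within about 5 mm. It lies about parallel to the box.

**Bowl and beaker:** The beaker reads where it started. The bowl was hidden from the top camera by the arm at the end, so the network did not report it, but the scene picture shows it standing where it was.

I saw no jar or lid knocked aside during the run. The jars under the closed lid could not be checked again after it was seated.

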